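Snap the retaining ring back onto the revolving cosmetics stand

ROBOT

A 6-joint arm with a two-finger parallel gripper is mounted at the origin on the work surface. World frame = base frame: x ahead of the robot, y to its left, z up, the work surface at z = 0. Lengths are in m, angles in rad, forces in N, time in s.
With the tool pointing down it reaches from about 0.375 to 0.9 m from the base axis. Payload 3.1 kg.
Tool frame: the origin (TCP) lies on the centre line of the jaws, within the pads' length; the fingertips stand robot.finger_overhang ahead of it and the grasp point (between the pads) lies 2 mm behind it (robot.finger_overhang is the distance from the TCP to the fingertips, in m); z points along the fingers, y is the direction in which the jaws open and shut (so a half turn about z gives the same grasp; the last joint's range is limited). The gripper opens to 87 mm and grips with 3 to 60 N. Pads are 19 mm wide; open, the fingers measure 117 mm over their backs; the gripper's body (75 mm by 190 mm) begins 51 mm behind the grasp point.
Start: joints at [-1.325, 0.527, 1.433, -0, 1.181, -0.178], TCP at [0.258, -0.569, 0.24] pointing down, gripper open.
Joint ranges: [-3.08, 3.08], [-0.75, 2.2], [0.22, 2.44], [-1.43, 4.57], [0, 2.65], [-2.85, 2.85]. Speed limits (rad/s): [2.79, 2.79, 3.14, 3.14, 3.14, 3.14].

INTERFACE

Orientations are given as a unit quaternion [x, y, z, w].
In Python, from rig import robot gives the robot as it stands. The module is installed in compiled form; this text tells all that it offers.
- The arm moves only by the tool step_arm, never from a script. Its arguments are lists of equal length, an entry for each row: "slide": the shift along the tool's x, y, z in mm, a list of three; "twist": the turn about the tool's z in degrees. A call has 1 to 20 rows; each row shifts and turns the commanded pose from where the row before left it, along the tool's axes as they then stand; what a row does not reach is not made up. A row lasts 1/12 s, in which the tool goes at most 41.7 mm and 7.16 degrees, less where a joint would pass 70% of its speed; a pose out of reach is approached as far as the arm can. A call is refused whole if a number of a shift passes 41.7 or a number of a turn 7.16, either way. A call with a gripper value outside its range is refused whole. "jaw" is the finger opening in mm, from 0 to 87, set as the call begins (left out, the last holds). The fingers move at their own pace and stop on an object; "force" is the grip in N (left out, the last holds). Time passes only in rows, so rows that do not move let the fingers close. It gives the time, the measured TCP pose, the force and the opening at its end, in the units of the state.
- robot.get_obs(): the state, without advancing time (a new reading comes with each control period).
- robot.camera(name): name is "side" or "top" or "wrist"; returns a dict with "color" (480x640x3 uint8, blue, green, red), "depth" (480x640 float32, m along the optical axis (not along the pixel's ray), 0 where there is no reading), "camera_matrix" (3x3 intrinsics, pixels), "origin" and "orientation" of the camera in the world. Camera axes: x right, y down, z forward; pixel columns grow to the right and rows downward; lengths in m; the calibration is good to about 2 mm. A picture is of the moment at which its call begins.
- robot.hand_in(): hands the job in, once; it reports no verdict.
The state is a dict: "time": time; "q": joint angles; "joint_velocities": joint speeds; "joint_torque": joint torques, N m; "position": TCP position; "tool_rot": TCP orientation; "ft_force": force on the tool from outside, world axes, zero at the start; "moment": the same for the moment, N m; "grip_width": finger opening in m.
Only numpy, scipy, OpenCV 4.12 (cv2) and the standard library are available. Lean on these libraries where they do the work, as an engineer would, in place of code of your own. Each camera call takes 0.05 s, during which the arm holds its last target.

TASK

The tray of the revolving cosmetics stand is riding up on its spring because its snap ring is off. Pick up the snap ring, spread it by squeezing its two upright ends together, pass it over the head of the post and push the tray down with it, gently, until it is fully home; then let the ring close into the groove under the head so that it keeps the tray down, let go, and leave everything else on the dressing table alone.

Things in the scene. Friction and masses are not known exactly. Their poses are not given: they have to be found in the camera images.
- ring_centre (a point): Steel snap ring, 60 g, 4 mm thick, lying flat; this point is the centre of its circle, 2 mm above its underside. Inner diameter 30 mm, outer 38 at rest. z up; x points from the centre to the two upright ends (ears). The arms pivot on a spring coil (6 mm high) 24 mm behind the centre. When spread by 0.3 the middle of its opening lies 3 mm from this point along +x.
- ring_ears (a point): Midway between the ring's ears, 34 mm from ring_centre along ring x, 14 mm above the underside; same axes. Ears: upright 6 mm rods with an eye on top, 32 mm tall, at y = +24 and -24 mm at rest (54 mm over both). Under each a lug, 4 mm thick, runs 10 mm outward. The arms cross, so squeezing the ears together along y opens the ring; they spring back with 4 N each at rest, 7 N when spread.
- ring_left (a joint): How far each arm of the snap ring is spread, rad: 0 at rest, 0.34 at its stop. At 0.30 the ears are 12 mm apart between axes (18 over both), 38 mm from ring_centre along x, and the opening clears the post's head by 2 mm all round. Near 0 when down in the groove, 0.1 or more when caught on the head instead.
- stand: Foot of the fixed cosmetics stand, on the table; origin under its centre, z up, the post's axis. The steel post is clamped in it higher or lower: its top stands 88 to 107 mm above the table, unmeasured. Head: 34.4 mm across, 8 mm high, flat top; groove below it: 30.2 mm across, laid open for 5.5 mm only when the tray is fully down, else the hub covers it. The ring may face any way round the post.
- tray (a joint): Turn of the stand's round white tray (200 mm across) on the post, rad, of no matter. Its hub, a flat disc 76 mm across round the post, stands 7.5 mm below the post's top (rim and pots lower). Loose, it can be pushed down 6 mm to a hard stop, against a spring of 5.5 N rising to 12 N: more than the ears' friction in the fingers carries, so push on the lugs. Over 25 N harms it.
- rack: Slotted wooden rack, 50 x 150 mm, with four maroon lipstick tubes, 78 mm tall; origin under its centre. To be left alone.
- perfume: Glass perfume bottle with black screw cap, 34 x 56 mm, 96 mm tall; origin under its centre. To be left alone.
- saucer: White saucer of hairpins, 120 mm across, 16 mm high; origin under its centre. To be left alone.
- roller: Blue hair roller lying on its side, 38 mm thick, 66 mm long along its x; origin under its centre. To be left alone.
- compact: Round black powder compact, 72 mm across, 18 mm high; origin under its centre. To be left alone.
- brush: Wooden hairbrush, 220 mm long, 28 mm high; origin at the joint of handle and head. To be left alone.
- cream: White cream jar, 52 mm across, 55 mm tall; origin under its centre. To be left alone.
Not all that is in view belongs to the job. Leave any blue or green look-alike of the part that bears ring_centre alone.

How it is judged:
On the way, in this order (a step that is already met when the one before it is completed fails the run):
1. the ring is picked up off the table (height (world z) of ring_centre above 0.03 m), for 0.2 s.
2. the ring, spread open round the post, pushes the tray down with more than 9 N (value of joint ring_left above 0.2 rad and horizontal distance between ring_centre and stand below 0.01 m and contact force between ring and tray above 9 N), for 0.1 s.
At the end, for the whole second after the job is handed in: The ring is closed in the groove under the post's head (spread below 0.08 rad, centre within 3 mm of the post's axis, flat within 0.1 rad, at rest) and keeps the tray down (the sprung tray bears up against it with more than 3 N) (value of joint ring_left below 0.08 rad and horizontal distance between ring_centre and stand below 0.003 m and angle between ring_centre's own z axis and vertical below 0.1 rad and contact force between ring and tray above 3 N and linear speed of ring below 0.02 m/s); the robot touches nothing.
It fails at once if the tray is pressed with more than 25 N (contact force between tray and anything else above 25 N).
It fails at once if a bystander (rack, perfume, saucer, roller, compact, brush, cream jar) is moved by more than 20 mm (distance of any of rack, perfume, saucer, roller, compact, brush, cream from where it was at the start of the episode above 0.02 m).
It also fails if it takes over 69 s, if anything falls off the work surface, if the arm or the gripper's body presses on something with over 40 N, if the wrist force passes 120 N, or if a joint passes its speed limit or range.

## Working session

There is one attempt and no reset: what is moved stays moved. The work goes in short steps, Python scripts to look and compute and a tool call to move; the robot and the scene stay as the last step left them, time stands still between calls to the robot, and variables do not carry over. Pictures are saved under pics/ and viewed, and the job is handed in when it is done.

Besides the shell and the picture viewer there is one more tool, called as a command line: name --pt "numbers of a row" for each row, then --argument value for the rest. step_arm: Moves the arm, as the interface text tells. Its arguments: {"type":"object","properties":{"slide":{"type":"array","items":{"type":"array","items":{"type":"number"}}},"twist":{"type":"array","items":{"type":"number"}},"jaw":{"type":"number"},"force":{"type":"number"}},"required":["slide","twist"]}

```bash
mkdir -p pics; cat > h.py <<'E'
from rig import robot
import numpy as np, cv2
from scipy.spatial.transform import Rotation as R
def cam(n):
    c=robot.camera(n); np.savez('cam_%s.npz'%n,**c); return c
def load(n): return dict(np.load('cam_%s.npz'%n))
def pts(c):
    K=c["camera_matrix"];d=c["depth"];h,w=d.shape
    u,v=np.meshgrid(np.arange(w),np.arange(h))
    P=np.dstack([(u-K[0,2])/K[0,0]*d,(v-K[1,2])/K[1,1]*d,d])
    return P@rot(c).T+c["origin"]
def rot(c):
    o=np.array(c["orientation"]); return o if o.shape==(3,3) else R.from_quat(o).as_matrix()
def ray(c,u,v,z):
    K=c["camera_matrix"];r=rot(c)@np.array([(u-K[0,2])/K[0,0],(v-K[1,2])/K[1,1],1]);o=np.array(c["origin"])
    return o+r*(z-o[2])/r[2]
def st():
    o=robot.get_obs()
    for k in o: print(k,np.round(o[k],4))
E
python3 - <<'E'
from h import *
for n in ['side','top','wrist']:
    c=cam(n); cv2.imwrite(f'pics/{n}0.png',c['color']); print(n,np.round(c['origin'],3),np.round(rot(c),2).tolist(),c['camera_matrix'][0,0])
st(); print(robot.finger_overhang)
E
```

```text
side [ 0.412 -0.688  0.704] [[0.97, -0.19, 0.17], [-0.25, -0.72, 0.65], [-0.0, -0.67, -0.75]] 514.3574802108612
top [ 0.393 -0.084  1.312] [[-0.03, -0.99, 0.12], [-1.0, 0.03, 0.0], [-0.01, -0.12, -0.99]] 620.2418683911278
wrist [ 0.319 -0.541  0.383] [[0.41, -0.88, -0.22], [-0.91, -0.4, -0.1], [-0.0, 0.24, -0.97]] 390.27027335769765
time 0.15
q [-1.3245  0.5283  1.4336  0.      1.1814 -0.1785]
joint_velocities [-0.0001 -0.0026 -0.0024  0.0022  0.0021 -0.0012]
joint_torque [ 6.00000e-04 -4.40430e+01 -1.76843e+01  6.34000e-02  5.53000e-02
 -1.00000e-04]
position [ 0.2575 -0.5689  0.2388]
tool_rot [ 9.775e-01  2.108e-01 -0.000e+00 -8.000e-04]
ft_force [-0.1819  0.55    0.1951]
moment [0.0051 0.0216 0.0347]
grip_width 0.0868
0.017
```

View pics/side0.png

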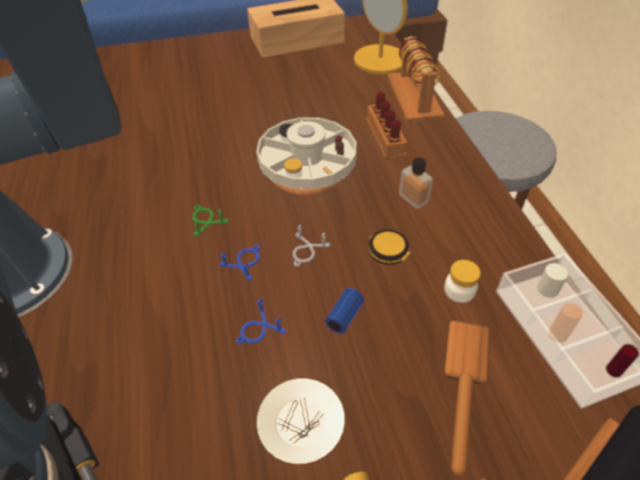

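View pics/top0.png

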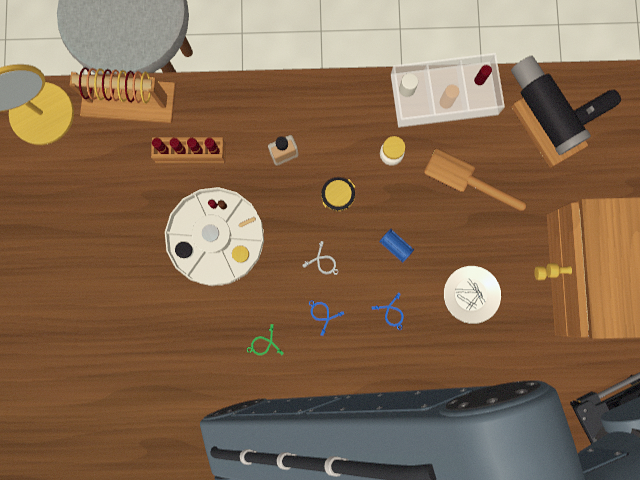

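View pics/wrist0.png

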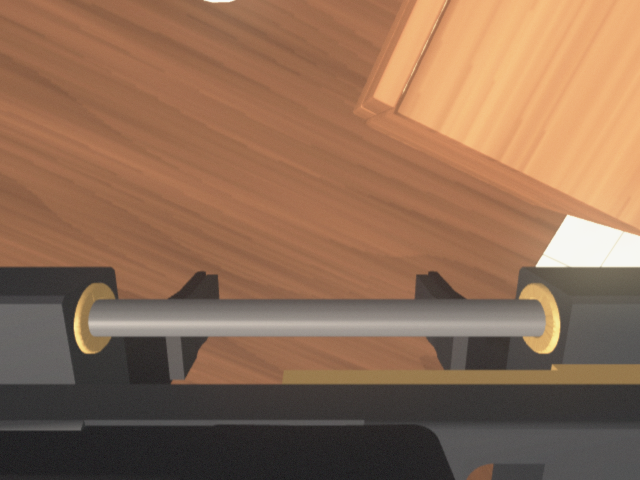

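```bash
python3 - <<'E'
from h import *
c=load('top'); P=pts(c)
a=cv2.resize(c['color'][230:290,290:350],None,fx=8,fy=8,interpolation=cv2.INTER_CUBIC)
s=load('side'); b=cv2.resize(s['color'][215:275,280:340],None,fx=8,fy=8,interpolation=cv2.INTER_CUBIC)
cv2.imwrite('pics/crop1.png',cv2.resize(np.hstack([a,b]),(800,400)))
print('ring',ray(c,325,260,0.004), ray(s,304,256,.004))
for (u,v) in [(210,233),(195,233),(225,220),(230,255),(188,148),(283,143),(338,193),(392,150),(397,245),(473,293),(450,170)]: print(u,v,np.round(P[v,u],3))
print(np.round([ray(c,303,264,.03),ray(c,321,243,.03),ray(c,330,268,.005),ray(c,210,233,.1)],3))
E
```

```text
ring [ 0.52206451 -0.09007429  0.004     ] [ 0.51377353 -0.1038271   0.004     ]
210 233 [0.572 0.136 0.102]
195 233 [0.574 0.167 0.092]
225 220 [0.605 0.113 0.054]
230 255 [0.534 0.106 0.039]
188 148 [0.765 0.193 0.035]
283 143 [ 0.751 -0.012  0.101]
338 193 [ 0.663 -0.121  0.017]
392 150 [ 0.743 -0.235  0.055]
397 245 [ 0.546 -0.24   0.033]
473 293 [ 0.444 -0.398  0.008]
450 170 [ 0.702 -0.358  0.033]
[[ 0.512 -0.044  0.03 ]
 [ 0.555 -0.083  0.03 ]
 [ 0.505 -0.1    0.005]
 [ 0.572  0.136  0.1  ]]
```

View pics/crop1.png

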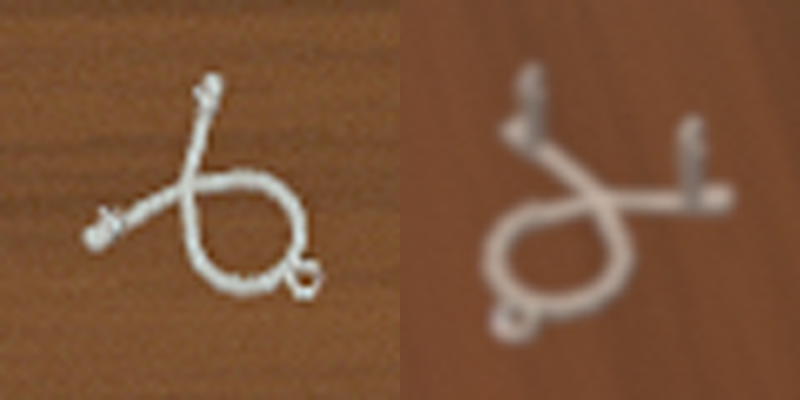

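```bash
python3 - <<'E'
from h import *
for n,z in [('top',.003),('side',.003)]:
    c=load(n); img=c['color'].astype(int); 
    sat=img.max(2)-img.min(2); m=(sat<45)&(img.min(2)>100)
    w=np.zeros_like(m); 
    if n=='top': w[232:285,295:345]=1
    else: w[220:270,287:335]=1
    m=(m&(w>0)).astype(np.uint8); print(n,m.sum())
    inv=(1-m); 
    nl,lab,stt,cen=cv2.connectedComponentsWithStats(inv,connectivity=4)
    for i in range(1,nl):
        if 15<stt[i,4]<500: print('hole',stt[i],cen[i],ray(c,*cen[i],.004))
    cv2.imwrite(f'pics/m_{n}.png',m*255)
E
```

```text
top 257
hole [319 258  15  14 151] [326.04635762 264.13907285] [ 0.51320369 -0.09205058  0.004     ]
side 346
hole [296 247  16  13 145] [303.37241379 252.93103448] [ 0.51426497 -0.0965225   0.004     ]
```

step_arm --pt "29.5 -23.6 3" --pt "29.5 -23.6 3" --pt "29.5 -23.6 3" --pt "29.5 -23.6 3" --pt "29.5 -23.6 3" --pt "29.5 -23.6 3" --pt "29.5 -23.6 3" --pt "29.5 -23.6 3" --pt "29.5 -23.6 3" --pt "29.5 -23.6 3" --pt "29.5 -23.6 3" --pt "29.5 -23.6 3" --pt "29.5 -23.6 3" --pt "0 0 0" --pt "0 0 0" --pt "0 0 0" --pt "0 0 0" --pt "0 0 0" --twist '[0, 0, 0, 0, 0, 0, 0, 0, 0, 0, 0, 0, 0, -6, -6, -6, -6, 0]'

```text
time: 1.65
position: [0.4805, -0.1315, 0.2004]
tool_rot: [0.912, 0.411, -0.0, -0.0]
ft_force: [1.2, -0.5, 0.2]
grip_width: 0.0872
```

```bash
python3 - <<'E'
from h import *
c=cam('wrist'); cv2.imwrite('pics/w1.png',c['color']); st(); print(c['origin'],rot(c))
E
```

```text
time 1.7
q [-0.4921  0.4151  1.7876  0.      0.9394  0.2369]
joint_velocities [-0.0071 -0.0015 -0.0024  0.0003 -0.0011  0.033 ]
joint_torque [ 1.24600e-01 -3.48893e+01 -1.37920e+01  6.39000e-02  2.82000e-02
 -2.18100e-01]
position [ 0.4805 -0.1316  0.2004]
tool_rot [ 9.127e-01  4.086e-01 -1.000e-04 -2.000e-04]
ft_force [-0.6296  0.0201  0.5363]
moment [-0.0363 -0.0551  0.02  ]
grip_width 0.0867
[ 0.52505308 -0.08112961  0.34458901] [[ 7.48933015e-01 -6.42337292e-01 -1.62794785e-01]
 [-6.62645225e-01 -7.26277305e-01 -1.82818438e-01]
 [-8.03057154e-04  2.44793951e-01 -9.69574792e-01]]
```

View pics/w1.png

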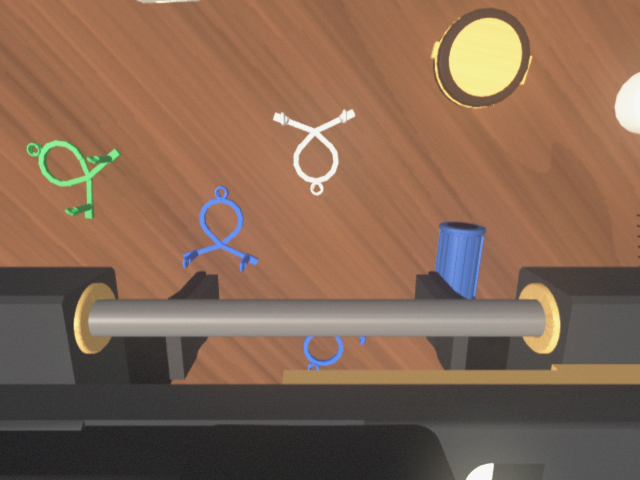

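```bash
cat > ring.py <<'E'
from h import *
def find(c,x0,y0,x1,y1,tag):
    img=c['color'].astype(int); m=((img.max(2)-img.min(2)<50)&(img.min(2)>110))
    w=np.zeros_like(m); w[y0:y1,x0:x1]=1; m=(m&w).astype(np.uint8)
    nl,lab,s,cen=cv2.connectedComponentsWithStats(1-m,connectivity=4)
    for i in range(1,nl):
        if 8<s[i,4]<9000: print('hole',s[i],cen[i],'z4:',np.round(ray(c,*cen[i],.004),4))
    q=cv2.resize(c['color'][y0:y1,x0:x1],None,fx=6,fy=6,interpolation=cv2.INTER_CUBIC)
    cv2.imwrite(f'pics/{tag}.png',q)
    return m
E
python3 - <<'E'
from ring import *
c=load('wrist'); m=find(c,265,95,365,205,'w1c')
P=pts(c)
for (u,v) in [(316,135),(316,182),(281,118),(348,113),(274,118),(353,113)]: print(P[v-2:v+3,u-2:u+3,2].max().round(4), np.round(ray(c,u,v,.004),4))
E
```

```text
hole [299 136  34  42 996] [315.41164659 158.61746988] z4: [ 0.514  -0.0917  0.004 ]
hole [314 185   6   7  36] [316.5        188.11111111] z4: [ 0.498  -0.1111  0.004 ]
0.0033 [ 0.5274 -0.0774  0.004 ]
0.0063 [ 0.5012 -0.1069  0.004 ]
0.0327 [ 0.5146 -0.0477  0.004 ]
0.0317 [ 0.559  -0.0818  0.004 ]
0.004 [ 0.5102 -0.0439  0.004 ]
0.0045 [ 0.5622 -0.0845  0.004 ]
```

View pics/w1c.png

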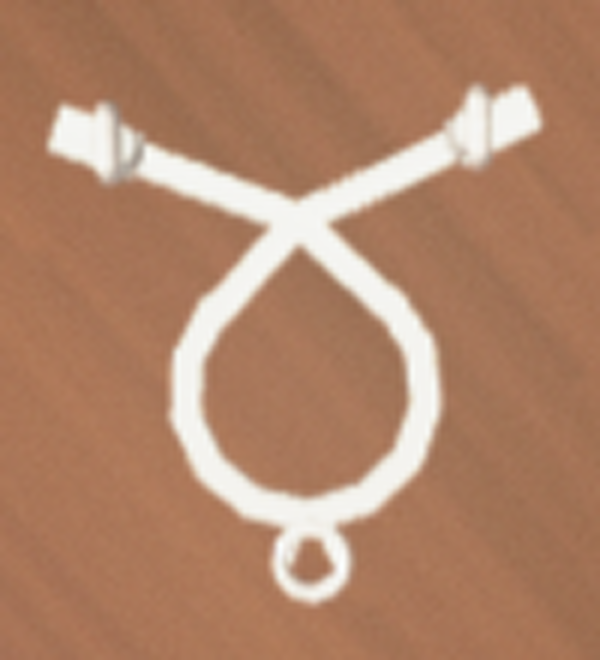

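```bash
python3 - <<'E'
from ring import *
c=load('wrist')
a=ray(c,283.7,118.5,.030);b=ray(c,344.7,115.8,.030); coil=ray(c,316.8,188.5,.005)
l=ray(c,274.7,116.3,.003);r=ray(c,353.7,113,.003)
print(a,b,(a+b)/2,np.linalg.norm(a-b)); print(l,r,(l+r)/2,np.linalg.norm(l-r)); print(coil)
m=(a+b)/2; d=(m-coil)[:2]; print(np.linalg.norm(d),np.degrees(np.arctan2(d[1],d[0])),np.degrees(np.arctan2(*(b-a)[1::-1]))+90,np.degrees(np.arctan2(*(r-l)[1::-1]))+90)
o=robot.get_obs(); T=R.from_quat(o['tool_rot']); print(np.degrees(np.arctan2(*T.as_matrix()[:2,0][::-1])))
# stand: head in top image
t=load('top'); print(cv2.imwrite('pics/st.png',cv2.resize(t['color'][185:290,160:270],None,fx=6,fy=5)))
P=pts(t); z=P[...,2]; mm=np.zeros(z.shape,bool); mm[205:260,185:235]=1
print(np.round(np.sort(z[226:242,202:219].ravel())[::20],4))
E
```

```text
[ 0.51668522 -0.05193102  0.03      ] [ 0.55321384 -0.08159732  0.03      ] [ 0.53494953 -0.06676417  0.03      ] 0.04705772485562177
[ 0.51152271 -0.04314112  0.003     ] [ 0.56270648 -0.08491716  0.003     ] [ 0.53711459 -0.06402914  0.003     ] 0.0660682724436892
[ 0.49809098 -0.11147951  0.005     ]
0.05794837496179424 50.501475157909226 50.91862819007989 50.778775888898245
48.23004093390405
True
[0.0887 0.0925 0.0949 0.0968 0.0981 0.099  0.0998 0.1003 0.1009 0.1014
 0.1018 0.1024 0.1032 0.105 ]
```

View pics/st.png

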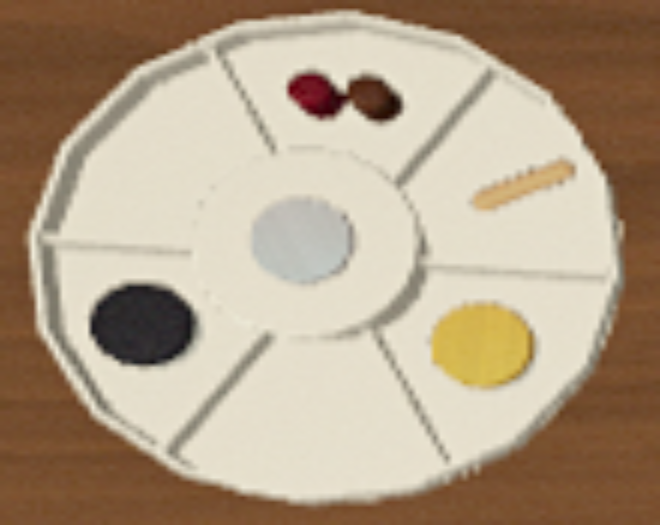

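step_arm --pt "28.2 -0.9 10" --pt "28.2 -0.9 10" --pt "28.2 -0.9 10" --pt "0 0 30" --pt "0 0 30" --pt "0 0 30" --pt "0 0 30" --pt "0 0 10" --pt "0 0 0" --pt "0 0 0" --twist '[0, 0, 0, -2.4, 0, 0, 0, 0, 0, 0]'

```text
time: 2.53
position: [0.5349, -0.067, 0.0407]
tool_rot: [0.904, 0.428, -0.0, -0.0]
ft_force: [0.3, -0.5, 1.2]
grip_width: 0.087
```

```bash
python3 - <<'E'
from h import *
c=cam('wrist'); cv2.imwrite('pics/w2.png',c['color']); 
s=cam('side'); cv2.imwrite('pics/s2.png',cv2.resize(s['color'][140:320,220:400],None,fx=3.3,fy=3.3,interpolation=cv2.INTER_CUBIC)); st()
E
```

```text
time 2.6333
q [-0.332   0.7247  1.7883  0.      0.6255  0.3541]
joint_velocities [ 0.0018 -0.013  -0.0001 -0.0002 -0.0014 -0.0019]
joint_torque [-1.11000e-02 -4.14268e+01 -7.41260e+00  4.84000e-02  3.03000e-02
  4.30000e-03]
position [ 0.536  -0.0674  0.0421]
tool_rot [0.9038 0.428  0.0011 0.0011]
ft_force [0.6095 0.3894 0.161 ]
moment [ 0.0135 -0.0526 -0.0122]
grip_width 0.0873
```

View pics/w2.png

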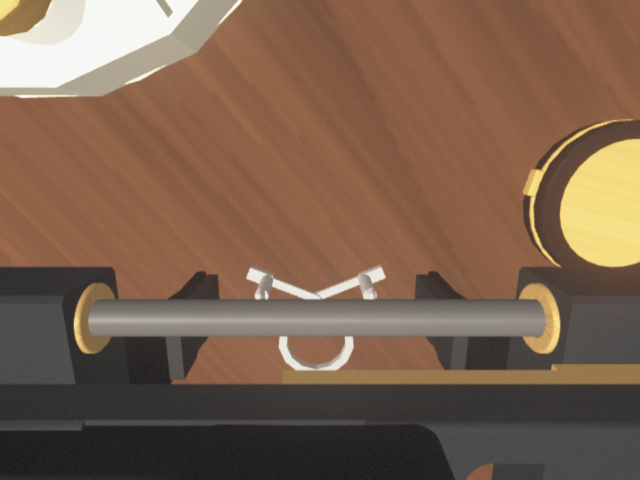

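View pics/s2.png

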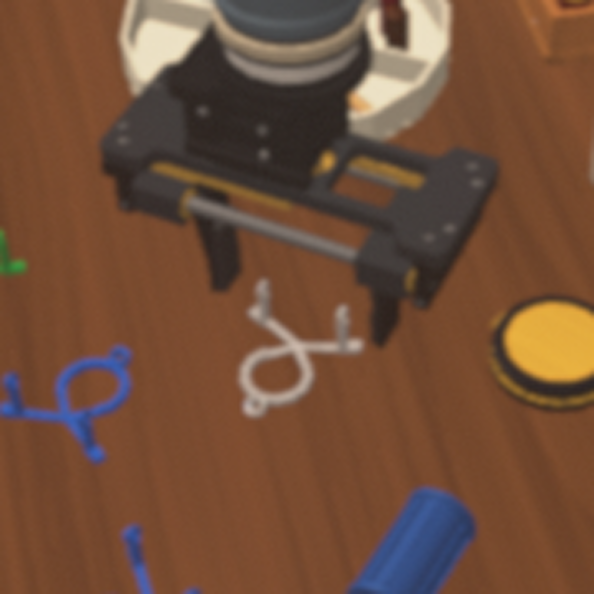

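step_arm --pt "0 0 10" --pt "0 0 8" --pt "0 0 0" --pt "0 0 0" --twist '[0, 0, 0, 0]'

```text
time: 2.97
position: [0.5345, -0.0667, 0.0223]
tool_rot: [0.904, 0.428, -0.0, -0.0]
ft_force: [-0.7, 0.8, -0.5]
grip_width: 0.0872
```

step_arm --pt "0 0 0" --pt "0 0 0" --pt "0 0 0" --pt "0 0 0" --pt "0 0 0" --pt "0 0 0" --pt "0 0 0" --pt "0 0 0" --pt "0 0 0" --pt "0 0 0" --twist '[0, 0, 0, 0, 0, 0, 0, 0, 0, 0]' --jaw 17 --force 20

```text
time: 3.8
position: [0.535, -0.0669, 0.0226]
tool_rot: [0.904, 0.428, 0.0, 0.0]
ft_force: [0.6, 1.0, 0.6]
grip_width: 0.0285
```

```bash
python3 - <<'E'
from h import *
c=cam('wrist'); cv2.imwrite('pics/w3.png',c['color'][200:420,180:460].repeat(2,0).repeat(2,1)); 
s=cam('side'); cv2.imwrite('pics/s3.png',cv2.resize(s['color'][200:290,270:360],None,fx=6,fy=6,interpolation=cv2.INTER_CUBIC)); st()
E
```

```text
time 3.9
q [-0.3317  0.7602  1.7936 -0.      0.5876  0.3535]
joint_velocities [-0.0008 -0.0002  0.001  -0.0002  0.0007 -0.0003]
joint_torque [-1.34800e-01 -4.22031e+01 -6.52700e+00  4.30000e-03  6.82000e-02
  4.00000e-03]
position [ 0.5349 -0.0669  0.0226]
tool_rot [9.036e-01 4.285e-01 1.000e-04 1.000e-04]
ft_force [-0.2208  0.2139  1.2191]
moment [-0.0058 -0.0893  0.0562]
grip_width 0.0216
```

View pics/w3.png

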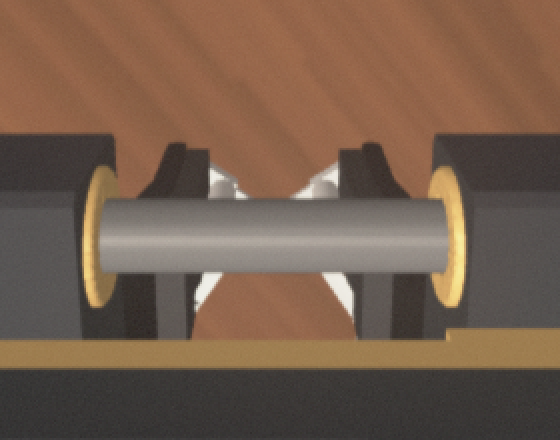

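View pics/s3.png

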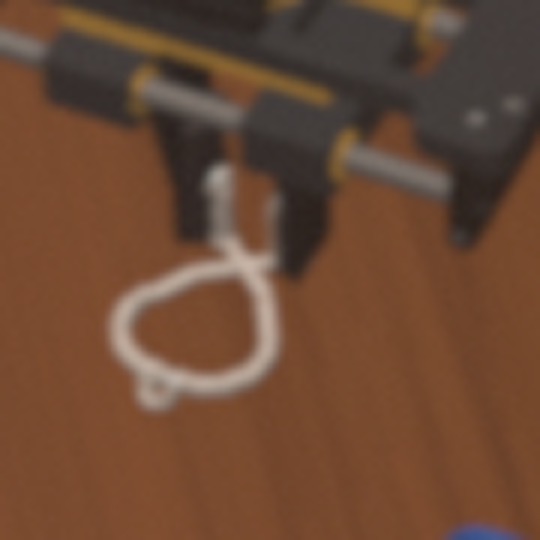

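step_arm --pt "0 0 0" --pt "0 0 0" --pt "0 0 0" --pt "0 0 0" --pt "0 0 0" --pt "0 0 0" --pt "0 0 -4" --pt "0 0 -6" --pt "0 0 -10" --pt "0 0 -15" --pt "0 0 -20" --pt "0 0 -25" --pt "0 0 -25" --pt "0 0 -25" --pt "0 0 -10" --pt "0 0 0" --pt "0 0 0" --pt "0 0 0" --twist '[0, 0, 0, 0, 0, 0, 0, 0, 0, 0, 0, 0, 0, 0, 0, 0, 0, 0]'

```text
time: 5.4
position: [0.5337, -0.0665, 0.1614]
tool_rot: [0.904, 0.428, -0.001, -0.001]
ft_force: [0.3, -0.0, -0.4]
grip_width: 0.017
```

```bash
python3 - <<'E'
from h import *
c=cam('wrist'); cv2.imwrite('pics/w4.png',c['color'][200:420,180:460].repeat(2,0).repeat(2,1)); 
s=cam('side'); cv2.imwrite('pics/s4.png',cv2.resize(s['color'][100:240,240:380],None,fx=4.2,fy=4.2,interpolation=cv2.INTER_CUBIC)); 
t=cam('top'); cv2.imwrite('pics/t4.png',cv2.resize(t['color'][150:330,170:400],None,fx=3,fy=3,interpolation=cv2.INTER_CUBIC));st()
E
```

```text
time 5.55
q [-0.3318  0.5225  1.725  -0.      0.8974  0.3535]
joint_velocities [ 0.0011 -0.0008 -0.0074 -0.0001  0.0017  0.0001]
joint_torque [ 2.41000e-02 -3.96736e+01 -1.31659e+01  5.06000e-02  2.69000e-02
 -2.00000e-04]
position [ 0.5338 -0.0666  0.161 ]
tool_rot [ 0.9036  0.4284 -0.0012 -0.0012]
ft_force [-0.2343  0.2053 -0.5478]
moment [ 0.0346 -0.0935 -0.0031]
grip_width 0.0169
```

View pics/w4.png

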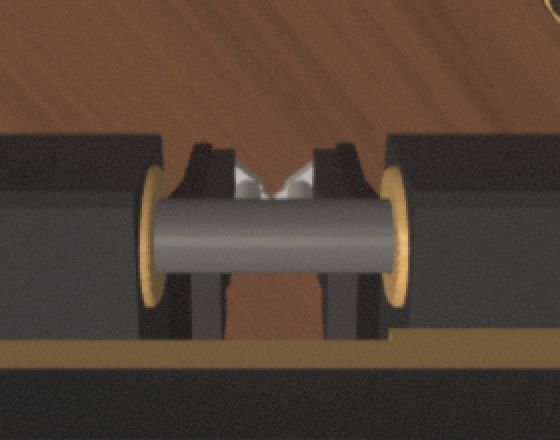

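View pics/s4.png

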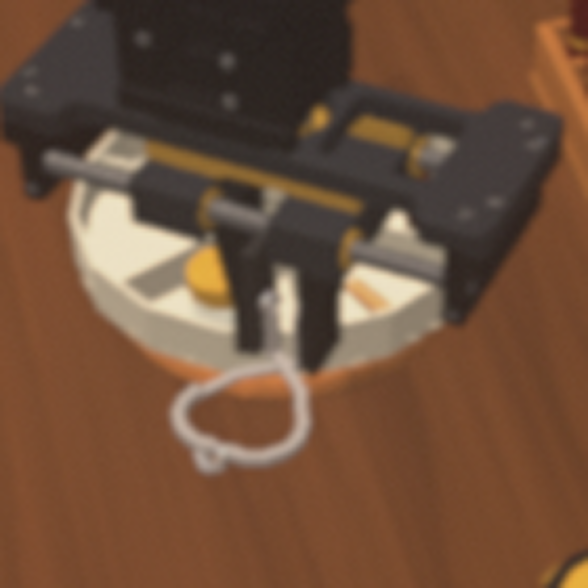

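View pics/t4.png

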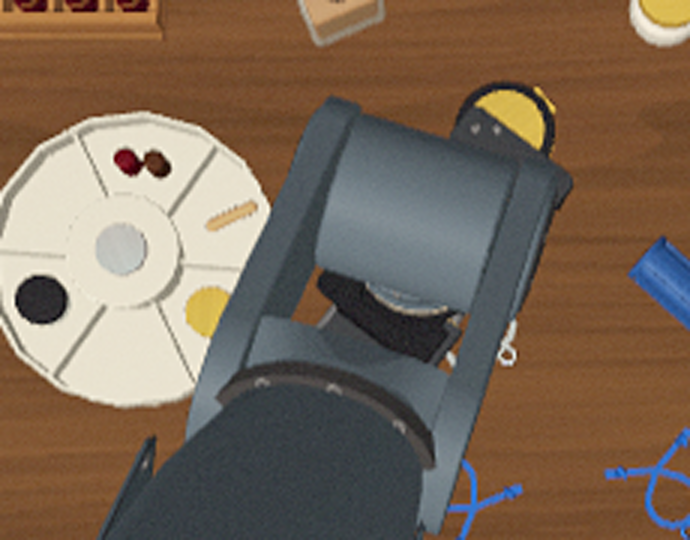

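```bash
cat >> h.py <<'E'
def tri(c1,p1,c2,p2):
    def l(c,p):
        K=c["camera_matrix"];r=rot(c)@np.array([(p[0]-K[0,2])/K[0,0],(p[1]-K[1,2])/K[1,1],1]);return np.array(c['origin']),r/np.linalg.norm(r)
    o1,d1=l(c1,p1);o2,d2=l(c2,p2)
    A=np.stack([d1,-d2],1); s=np.linalg.lstsq(A,o2-o1,rcond=None)[0]
    a=o1+s[0]*d1;b=o2+s[1]*d2; return (a+b)/2,np.linalg.norm(a-b)
E
python3 - <<'E'
from h import *
s=load('side');t=load('top')
coil,e=tri(t,(339,266.7),s,(290,208.8)); print(coil,e)
P=pts(s)
q=s['color'][100:240,240:380].astype(int)
m=((q.max(2)-q.min(2)<45)&(q.min(2)>110)).astype(np.uint8)
cv2.imwrite('pics/s4m.png',cv2.resize(m*255,None,fx=4.2,fy=4.2,interpolation=0))
nl,lab,stt,cen=cv2.connectedComponentsWithStats(1-m,connectivity=4)
for i in range(1,nl):
    if stt[i,4]<3000:print(stt[i],cen[i]+[240,100])
p=np.array([.5338,-.0666]); h=50.7*np.pi/180
for z in (.14,.147): 
    for u,v in [(290,208.8)]: w=ray(s,u,v,z); d=w[:2]-p; print(z,d@[np.cos(h),np.sin(h)],d@[np.sin(h),-np.cos(h)])
E
```

```text
[ 0.49488924 -0.1156132   0.13790209] 0.0010470986365389658
[29 38  1  1  1] [269. 138.]
[20 48  1  1  1] [260. 148.]
[36 55  3  1  3] [277. 155.]
[39 56  3  1  3] [280. 156.]
[42 57  3  3  7] [283.         157.85714286]
[40 60  2  1  2] [280.5 160. ]
[36 61  4  2  5] [277.6 161.6]
[34 63  2  1  2] [274.5 163. ]
[32 64  2  1  2] [272.5 164. ]
[39 64  1  1  1] [279. 164.]
[37 65  1  1  1] [277. 165.]
[90 65  3  1  3] [331. 165.]
[35 66  1  1  1] [275. 166.]
[93 66  4  1  4] [334.5 166. ]
[33 67  2  1  2] [273.5 167. ]
[38 67  1  1  1] [278. 167.]
[97 67  3  1  3] [338. 167.]
[35 68  1  1  1] [275. 168.]
[98 68  4  3  6] [339.5 169. ]
[39 70  2  1  2] [279.5 170. ]
[96 71  2  1  2] [336.5 171. ]
[67 74  2  5  7] [307.28571429 176.42857143]
[48 77  3  1  3] [289. 177.]
[52 78  2  1  2] [292.5 178. ]
[ 44  88  27  19 364] [298.46703297 197.52472527]
0.14 -0.06475618541122599 0.001644439508586799
0.147 -0.07087929898217948 0.005342530977540331
```

View pics/s4m.png

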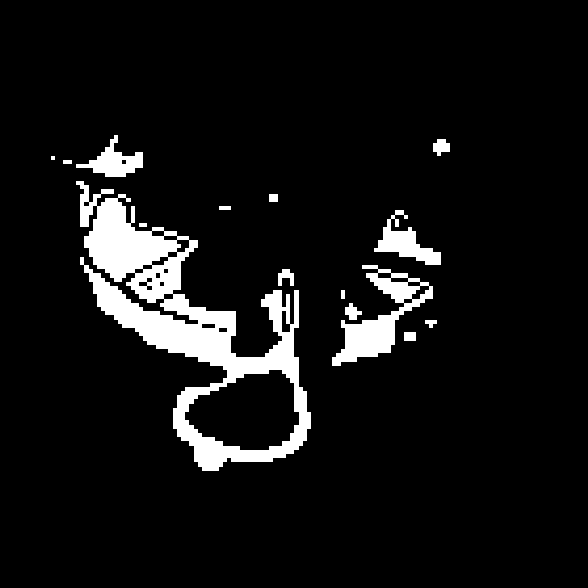

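step_arm --pt "18 -19.7 -4" --pt "18 -19.7 -4" --pt "18 -19.7 -4" --pt "18 -19.7 -4" --pt "18 -19.7 -4" --pt "0 0 0" --pt "0 0 0" --pt "0 0 0" --twist '[0, 0, 0, 0, 0, 0, 0, 0]'

```text
time: 6.22
position: [0.5154, 0.0649, 0.1818]
tool_rot: [0.903, 0.429, -0.001, -0.0]
ft_force: [0.1, -0.2, -1.2]
grip_width: 0.0172
```

```bash
python3 - <<'E'
from h import *
c=cam('wrist'); cv2.imwrite('pics/w5.png',c['color']); 
s=cam('side'); cv2.imwrite('pics/s5.png',cv2.resize(s['color'][60:240,220:400],None,fx=3.3,fy=3.3,interpolation=cv2.INTER_CUBIC)); 
t=cam('top'); cv2.imwrite('pics/t5.png',cv2.resize(t['color'][150:330,170:400],None,fx=3,fy=3,interpolation=cv2.INTER_CUBIC));st()
E
```

```text
time 6.3667
q [-9.1400e-02  4.6860e-01  1.7537e+00 -3.0000e-04  9.1990e-01  5.9550e-01]
joint_velocities [-0.0031 -0.0027  0.0009  0.0005  0.0007  0.0014]
joint_torque [ 2.79800e-01 -3.74263e+01 -1.35804e+01  6.22000e-02  6.60000e-03
 -2.10000e-03]
position [0.5157 0.0641 0.1821]
tool_rot [ 9.039e-01  4.278e-01 -3.000e-04 -1.000e-04]
ft_force [ 0.4336 -0.0894  0.0852]
moment [ 0.0321 -0.0687  0.0295]
grip_width 0.0171
```

View pics/w5.png

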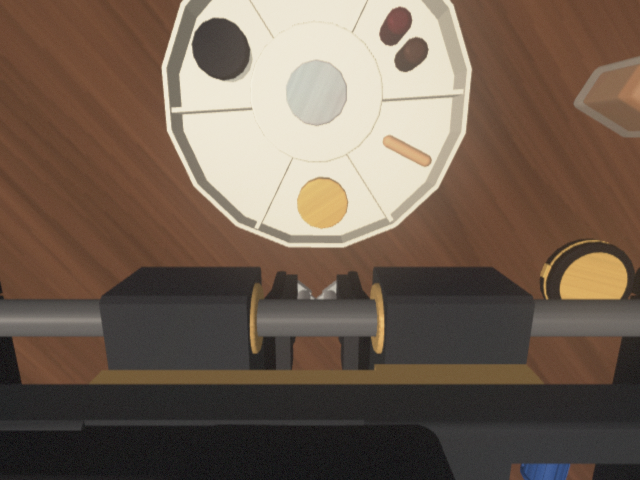

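View pics/s5.png

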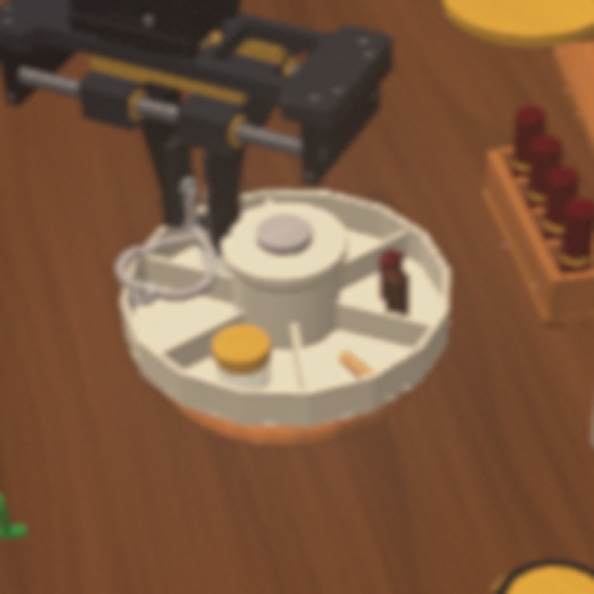

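```bash
python3 - <<'E'
from h import *
c=load('wrist');s=load('side');t=load('top')
def head(c,box,tag,thr):
    x0,y0,x1,y1=box; q=cv2.resize(c['color'][y0:y1,x0:x1],None,fx=8,fy=8,interpolation=cv2.INTER_CUBIC).astype(int)
    # tray is cream (b<r), head greyish-blue
    d=q[...,2]-q[...,0]
    m=((d<thr)&(q.min(2)>90)).astype(np.uint8)
    cs,_=cv2.findContours(m,cv2.RETR_EXTERNAL,cv2.CHAIN_APPROX_NONE)
    k=max(cs,key=cv2.contourArea); e=cv2.fitEllipse(cv2.convexHull(k))
    v=cv2.ellipse(q.astype(np.uint8).copy(),e,(0,0,255),1); cv2.imwrite(f'pics/h_{tag}.png',v)
    return (e[0][0]+.5)/8-.5+x0,(e[0][1]+.5)/8-.5+y0,[a/8 for a in e[1]]
w=head(c,(270,45,365,140),'w',12); k=head(s,(285,112,330,150),'s',14); tt=head(t,(190,213,232,255),'t',10)
print(w,k,tt)
print('w-s',tri(c,w,s,k),'\nt-s',tri(t,tt,s,k),'\nw-t',tri(c,w,t,tt))
P=pts(c)
zz=P[80:105,303:330].reshape(-1,3); print('wrist depth',np.median(zz,0)); 
print('hub',[np.median(P[v-3:v+4,u-3:u+4,2]).round(4) for u,v in [(275,92),(360,92),(316,142),(316,42)]])
for z in (.098,.101,.104): print(z,ray(c,*w[:2],z),ray(s,*k[:2],z),ray(t,*tt[:2],z))
P=pts(s); print('side depth',np.median(P[126:134,302:310].reshape(-1,3),0))
a=[cv2.resize(cv2.imread(f'pics/h_{x}.png'),(266,266)) for x in 'wst']; cv2.imwrite('pics/h.png',np.hstack(a))
E
```

```text
Traceback (most recent call last):
ValueError: max() iterable argument is empty
```

```bash
python3 - <<'E'
from h import *
c=load('wrist');s=load('side');t=load('top')
for q,p in ((c,[(316,92),(275,92)]),(s,[(306,130),(306,142),(292,135)]),(t,[(210,233),(195,233)])):
  for u,v in p: print(u,v,q['color'][v,u])
E
```

```text
316 92 [193 206 206]
275 92 [216 232 238]
306 130 [167 181 199]
306 142 [189 220 232]
292 135 [190 220 232]
210 233 [134 129 115]
195 233 [140 132 119]
```

```bash
python3 - <<'E'
from h import *
c=load('wrist');s=load('side');t=load('top')
def head(q,x0,y0,f,tag,thr):
    d=q[...,2].astype(int)-q[...,0]
    m=((q[...,1].astype(int)<thr)&(q.min(2)>110)).astype(np.uint8)
    m=cv2.morphologyEx(m,cv2.MORPH_OPEN,np.ones((7,7)))
    cs,_=cv2.findContours(m,cv2.RETR_EXTERNAL,cv2.CHAIN_APPROX_NONE)
    k=max(cs,key=cv2.contourArea); e=cv2.fitEllipse(cv2.convexHull(k))
    cv2.imwrite(f'pics/h_{tag}.png',cv2.ellipse(q.copy(),e,(0,0,255),1))
    return (e[0][0]+.5)/f-.5+x0,(e[0][1]+.5)/f-.5+y0,[a/f for a in e[1]]
def cr(c,x0,y0,x1,y1): return cv2.resize(c['color'][y0:y1,x0:x1],None,fx=8,fy=8,interpolation=cv2.INTER_CUBIC)
w=head(cr(c,275,52,357,134),275,52,8,'w',219); k=head(cr(s,292,118,322,144),292,118,8,'s',200)
T=cv2.imread('pics/t4.png'); print(T[249,120],T[249,80])
tt=head(cv2.resize(T[215:285,85:155],None,fx=3,fy=3),170+85/3,150+215/3,9,'t',222)
print(w,k,tt)
print('w-s',tri(c,w,s,k),'\nt-s',tri(t,tt,s,k),'\nw-t',tri(c,w,t,tt))
P=pts(c)
print('wrist depth',np.median(P[80:105,303:330].reshape(-1,3),0)); 
print('hub',[np.median(P[v-3:v+4,u-3:u+4,2]).round(4) for u,v in [(275,92),(360,92),(316,142),(316,42)]])
for z in (.098,.101,.104): print(z,ray(c,*w[:2],z),ray(s,*k[:2],z),ray(t,*tt[:2],z))
P=pts(s); print('side depth',np.median(P[126:134,302:310].reshape(-1,3),0))
a=[cv2.resize(cv2.imread(f'pics/h_{x}.png'),(266,266)) for x in 'wst']; cv2.imwrite('pics/h.png',np.hstack(a))
E
```

```text
[193 199 200] [207 226 232]
(316.38472747802734, 92.29920196533203, [62.36648941040039, 66.88834381103516]) (305.82032108306885, 131.16217231750488, [13.483325004577637, 18.491113662719727]) (210.11128150092233, 232.63055335150827, [18.687430487738716, 19.30403815375434])
w-s (array([0.57489086, 0.13746724, 0.09147566]), np.float64(0.001076591762725861)) 
t-s (array([0.57484315, 0.13737371, 0.09148246]), np.float64(0.0011458290893785563)) 
w-t (array([0.57445194, 0.13765475, 0.09019798]), np.float64(1.3748570075495476e-05))
wrist depth [0.57374751 0.13710242 0.0991687 ]
hub [np.float64(0.0918), np.float64(0.0916), np.float64(0.0917), np.float64(0.092)]
0.098 [0.57390371 0.13697798 0.098     ] [0.5736908  0.12863002 0.098     ] [0.57330187 0.13623809 0.098     ]
0.101 [0.57369493 0.13671606 0.101     ] [0.57289118 0.12458625 0.101     ] [0.57285763 0.13569506 0.101     ]
0.104 [0.57348616 0.13645413 0.104     ] [0.57209156 0.12054248 0.104     ] [0.57241339 0.13515203 0.104     ]
side depth [0.57421    0.13236467 0.09915281]
```

View pics/h.png

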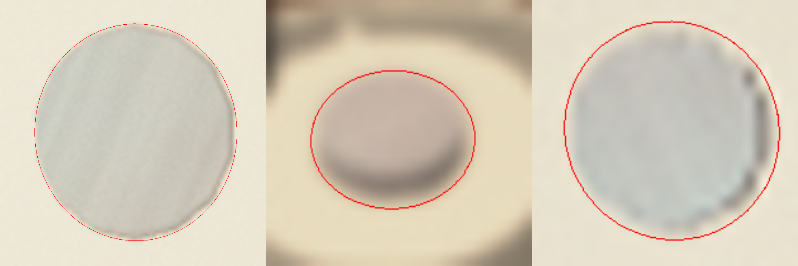

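step_arm --pt "25.7 -0.3 0" --pt "25.7 -0.3 0" --pt "25.7 -0.3 0" --pt "25.7 -0.2 0" --pt "25.6 -0.2 0" --pt "0 0 15" --pt "0 0 15" --pt "0 0 13" --pt "0 0 0" --pt "0 0 0" --pt "0 0 0" --twist '[0, 0, 0, 0, 0, 0, 0, 0, 0, 0, 0]' --jaw 14.5

```text
time: 7.28
position: [0.5964, 0.1647, 0.14]
tool_rot: [0.904, 0.428, 0.0, 0.0]
ft_force: [-1.4, -0.9, -0.2]
grip_width: 0.0147
```

```bash
python3 - <<'E'
from h import *
s=cam('side'); cv2.imwrite('pics/s6.png',cv2.resize(s['color'][80:180,250:360],None,fx=6,fy=6,interpolation=cv2.INTER_CUBIC)); 
t=cam('top'); cv2.imwrite('pics/t6.png',cv2.resize(t['color'][170:300,140:270],None,fx=4,fy=4,interpolation=cv2.INTER_CUBIC));st()
E
```

```text
time 7.3833
q [0.0896 0.6402 1.536  0.     0.9633 0.7755]
joint_velocities [ 0.0052 -0.0043  0.0023 -0.001  -0.0004  0.0002]
joint_torque [-4.49000e-02 -4.54820e+01 -1.43351e+01  5.15000e-02 -7.80000e-03
 -3.00000e-04]
position [0.5966 0.165  0.1406]
tool_rot [9.037e-01 4.281e-01 1.000e-03 3.000e-04]
ft_force [0.0997 0.5264 0.0338]
moment [-0.0092 -0.0691  0.0119]
grip_width 0.0147
```

View pics/s6.png

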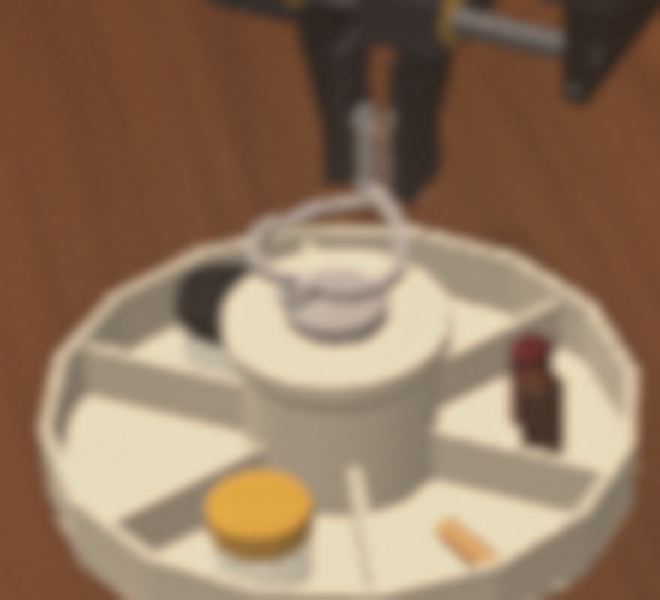

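View pics/t6.png

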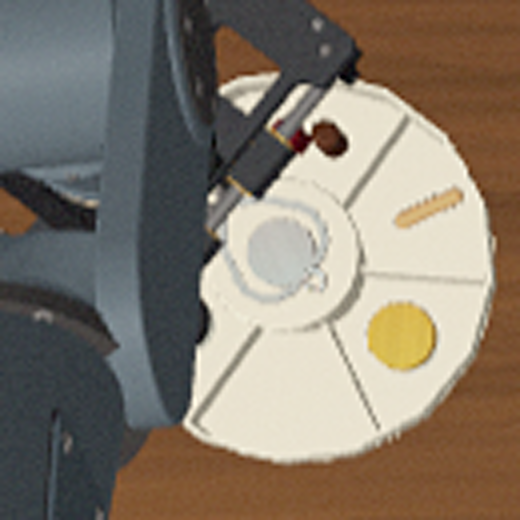

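```bash
python3 - <<'E'
from h import *
t=load('top'); cv2.imwrite('pics/t6b.png',cv2.resize(t['color'][214:249,189:229],None,fx=20,fy=17,interpolation=cv2.INTER_CUBIC))
K=t['camera_matrix']
def proj(p): 
    q=rot(t).T@(np.array(p)-t['origin']); return q[0]/q[2]*K[0,0]+K[0,2],q[1]/q[2]*K[1,1]+K[1,2]
for p in [(.5737,.1369,.099),(.5737,.1369,.1185),(.5737,.1369,.120)]:
    u,v=proj(p); print(u,v,(u-189+.5)*20,(v-214+.5)*17)
h=50.7*np.pi/180; d=np.array([np.cos(h),np.sin(h),0]); p=np.array([.5737,.1369,.119])-d*(.027)
u,v=proj(p); print('coil pred',(u-189+.5)*20,(v-214+.5)*17)
E
```

```text
209.68396625290444 232.3685688357256 423.6793250580888 320.7656702073351
207.8573189150826 230.94442418935014 387.146378301652 296.5552112189524
207.7143771426739 230.83297971087623 384.28754285347793 294.6606550848959
coil pred 602.0145729490105 439.1391365209423
```

View pics/t6b.png

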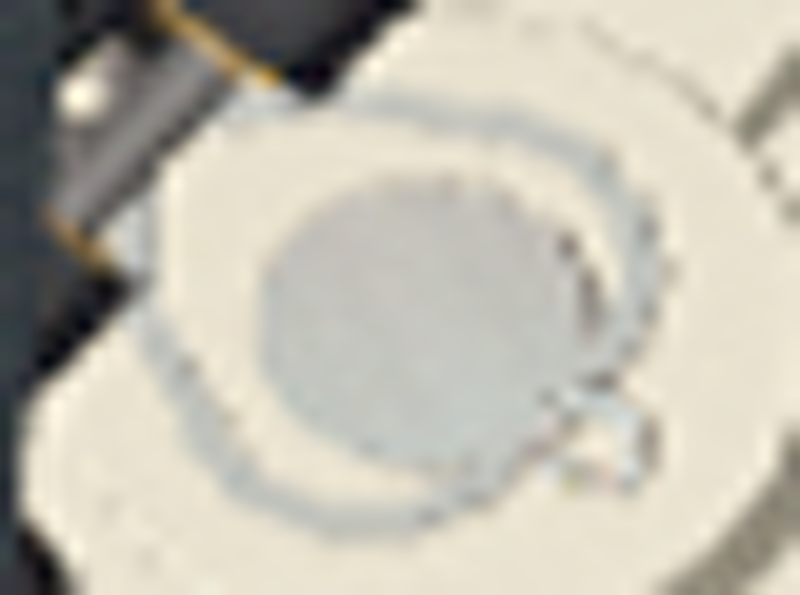

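step_arm --pt "0 0 3" --pt "0 0 3" --pt "0 0 3" --pt "0 0 3" --pt "0 0 2" --pt "0 0 2" --pt "0 0 2" --pt "0 0 0" --pt "0 0 0" --twist '[0, 0, 0, 0, 0, 0, 0, 0, 0]'

```text
time: 8.13
position: [0.5956, 0.1655, 0.1213]
tool_rot: [0.904, 0.428, -0.0, -0.0]
ft_force: [-0.0, -0.2, -0.9]
grip_width: 0.0149
```

step_arm --pt "0 0 1" --pt "0 0 1" --pt "0 0 1" --pt "0 0 1" --pt "0 0 0" --pt "0 0 0" --twist '[0, 0, 0, 0, 0, 0]'

```text
time: 8.63
position: [0.5957, 0.1654, 0.1174]
tool_rot: [0.904, 0.428, -0.0, -0.0]
ft_force: [0.4, 0.1, -0.6]
grip_width: 0.0147
```

```bash
python3 - <<'E'
from h import *
s=cam('side'); cv2.imwrite('pics/s7.png',cv2.resize(s['color'][90:160,270:350],None,fx=9,fy=8,interpolation=cv2.INTER_CUBIC)); 
t=cam('top'); cv2.imwrite('pics/t7.png',cv2.resize(t['color'][214:249,189:229],None,fx=20,fy=17,interpolation=cv2.INTER_CUBIC));st()
E
```

```text
time 8.7333
q [0.0904 0.672  1.5506 0.     0.919  0.7756]
joint_velocities [-0.0006  0.0014 -0.0002  0.0011 -0.     -0.002 ]
joint_torque [ 7.00000e-04 -4.63388e+01 -1.36079e+01  5.16000e-02 -9.50000e-03
 -1.00000e-04]
position [0.5958 0.1655 0.1176]
tool_rot [ 0.9036  0.4285  0.     -0.    ]
ft_force [1.0934 0.314  0.0335]
moment [ 0.014  -0.0711 -0.0139]
grip_width 0.0147
```

View pics/s7.png

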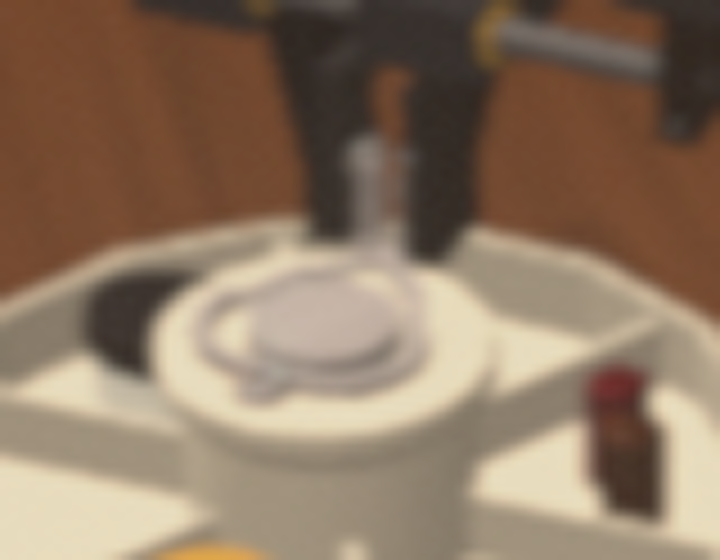

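View pics/t7.png

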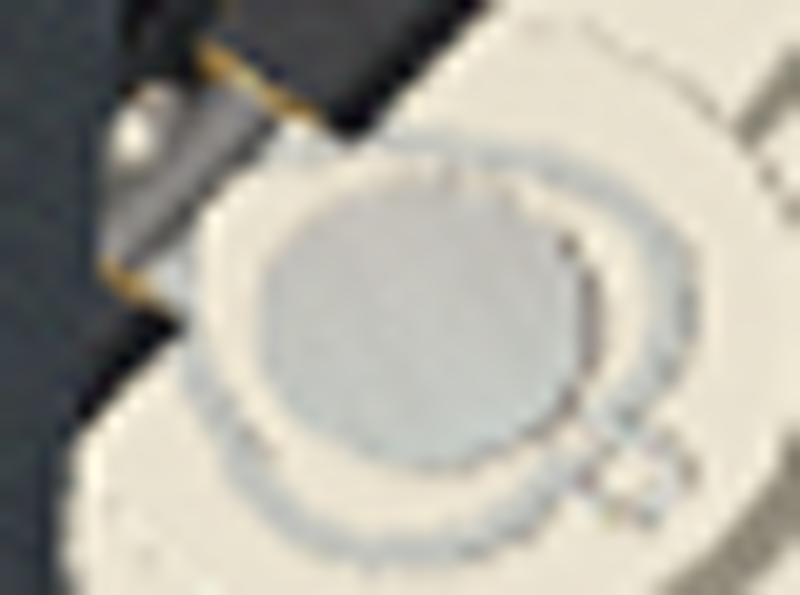

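step_arm --pt "0 0 1" --pt "0 0 1" --pt "0 0 1" --pt "0 0 1" --pt "0 0 0" --pt "0 0 0" --twist '[0, 0, 0, 0, 0, 0]'

```text
time: 9.23
position: [0.5965, 0.1657, 0.1146]
tool_rot: [0.904, 0.428, 0.001, 0.0]
ft_force: [-0.9, 1.3, 5.9]
grip_width: 0.0149
```

step_arm --pt "0 0 1" --pt "0 0 1" --pt "0 0 0" --pt "0 0 0" --twist '[0, 0, 0, 0]'

```text
time: 9.57
position: [0.5967, 0.1658, 0.113]
tool_rot: [0.904, 0.428, 0.001, 0.0]
ft_force: [-0.7, 1.0, 6.8]
grip_width: 0.0146
```

step_arm --pt "0 0 1" --pt "0 0 1" --pt "0 0 0" --pt "0 0 0" --twist '[0, 0, 0, 0]'

```text
time: 9.9
position: [0.597, 0.1658, 0.1114]
tool_rot: [0.904, 0.428, 0.002, 0.0]
ft_force: [-1.4, 1.8, 8.4]
grip_width: 0.0145
```

step_arm --pt "0 0 1" --pt "0 0 1" --pt "0 0 0" --pt "0 0 0" --twist '[0, 0, 0, 0]'

```text
time: 10.23
position: [0.5973, 0.1658, 0.1098]
tool_rot: [0.904, 0.428, 0.002, 0.001]
ft_force: [-1.1, 1.3, 11.0]
grip_width: 0.0145
```

step_arm --pt "0 0 1" --pt "0 0 1" --pt "0 0 0" --pt "0 0 0" --twist '[0, 0, 0, 0]'

```text
time: 10.57
position: [0.5977, 0.1658, 0.1081]
tool_rot: [0.904, 0.428, 0.003, 0.001]
ft_force: [-0.3, -0.2, 10.9]
grip_width: 0.0147
```

step_arm --pt "0 0 1" --pt "0 0 0" --pt "0 0 0" --twist '[0, 0, 0]'

```text
time: 10.82
position: [0.5979, 0.1658, 0.1073]
tool_rot: [0.904, 0.428, 0.003, 0.001]
ft_force: [-0.9, 0.6, 11.8]
grip_width: 0.0149
```

step_arm --pt "0 0 1" --pt "0 0 0" --pt "0 0 0" --twist '[0, 0, 0]'

```text
time: 11.07
position: [0.5984, 0.1659, 0.107]
tool_rot: [0.904, 0.428, 0.003, 0.001]
ft_force: [-0.1, 1.2, 14.4]
grip_width: 0.0145
```

```bash
python3 - <<'E'
from h import *
s=cam('side'); cv2.imwrite('pics/s8.png',cv2.resize(s['color'][90:160,270:350],None,fx=9,fy=8,interpolation=cv2.INTER_CUBIC)); 
t=cam('top'); cv2.imwrite('pics/t8.png',cv2.resize(t['color'][214:249,189:229],None,fx=20,fy=17,interpolation=cv2.INTER_CUBIC));st()
E
```

```text
time 11.1667
q [9.0600e-02 6.8780e-01 1.5546e+00 4.0000e-04 8.9220e-01 7.7570e-01]
joint_velocities [-0.0009 -0.0006 -0.0006  0.0006 -0.0002 -0.0007]
joint_torque [-4.83000e-01 -3.76171e+01 -1.02847e+01 -1.11000e-01 -3.23100e-01
 -2.62000e-02]
position [0.5984 0.1659 0.107 ]
tool_rot [0.9036 0.4284 0.0033 0.0011]
ft_force [-1.33970e+00 -2.50000e-03  1.45853e+01]
moment [ 0.0835  0.1682 -0.0554]
grip_width 0.0146
```

View pics/s8.png

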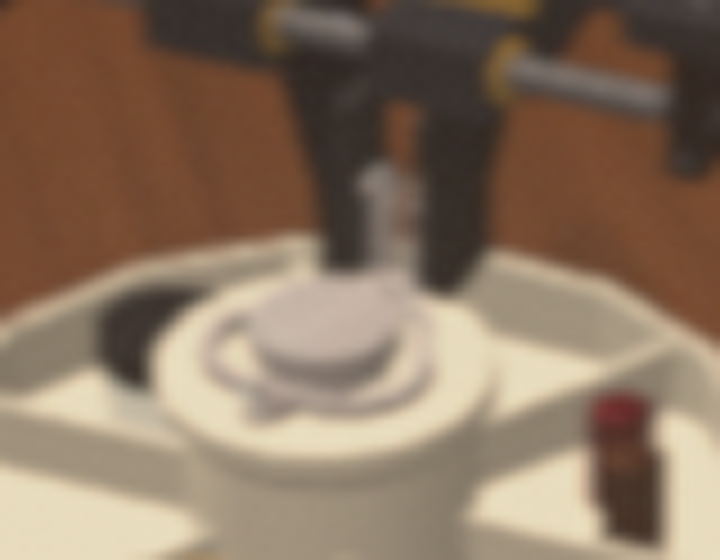

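View pics/t8.png

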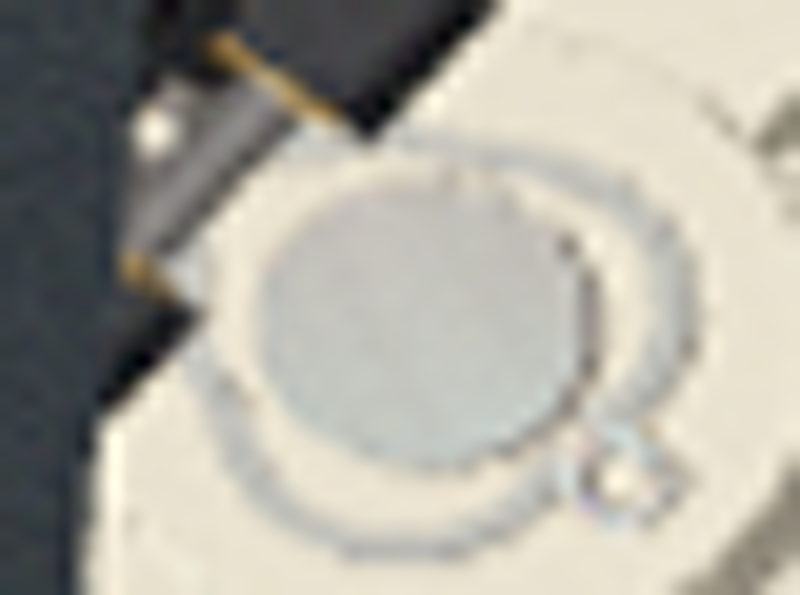

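step_arm --pt "0 0 0.8" --pt "0 0 0" --pt "0 0 0" --twist '[0, 0, 0]'

```text
time: 11.42
position: [0.5988, 0.166, 0.1068]
tool_rot: [0.904, 0.428, 0.004, 0.001]
ft_force: [-0.8, -0.2, 16.2]
grip_width: 0.0148
```

step_arm --pt "0 0 0" --pt "0 0 0" --pt "0 0 0" --pt "0 0 0" --twist '[0, 0, 0, 0]' --jaw 22

```text
time: 11.75
position: [0.5991, 0.1653, 0.1066]
tool_rot: [0.903, 0.429, 0.004, 0.002]
ft_force: [-0.4, -1.9, 15.9]
grip_width: 0.0216
```

step_arm --pt "0 0 0" --pt "0 0 0" --pt "0 0 0" --pt "0 0 0" --twist '[0, 0, 0, 0]' --jaw 30

```text
time: 12.08
position: [0.5987, 0.1651, 0.1065]
tool_rot: [0.903, 0.429, 0.003, 0.002]
ft_force: [-0.8, -1.7, 15.7]
grip_width: 0.0295
```

step_arm --pt "0 0 0" --pt "0 0 0" --pt "0 0 0" --pt "0 0 0" --twist '[0, 0, 0, 0]' --jaw 38

```text
time: 12.42
position: [0.598, 0.165, 0.1063]
tool_rot: [0.903, 0.429, 0.003, 0.002]
ft_force: [-2.7, -1.3, 16.2]
grip_width: 0.0372
```

```bash
python3 - <<'E'
from h import *
s=cam('side'); cv2.imwrite('pics/s9.png',cv2.resize(s['color'][90:160,270:350],None,fx=9,fy=8,interpolation=cv2.INTER_CUBIC)); 
t=cam('top'); cv2.imwrite('pics/t9.png',cv2.resize(t['color'][214:249,189:229],None,fx=20,fy=17,interpolation=cv2.INTER_CUBIC));st()
E
```

```text
time 12.5167
q [ 8.9900e-02  6.8860e-01  1.5555e+00 -1.4000e-03  8.9170e-01  7.7550e-01]
joint_velocities [ 0.0008  0.0009 -0.0003 -0.0003 -0.0015  0.0003]
joint_torque [ 6.75100e-01 -3.69351e+01 -1.06572e+01  4.19300e-01 -6.45200e-01
  1.60000e-02]
position [0.598  0.165  0.1063]
tool_rot [0.9035 0.4287 0.0025 0.0015]
ft_force [-1.7167 -1.8434 16.5386]
moment [-0.3689  0.2637 -0.0068]
grip_width 0.038
```

View pics/s9.png

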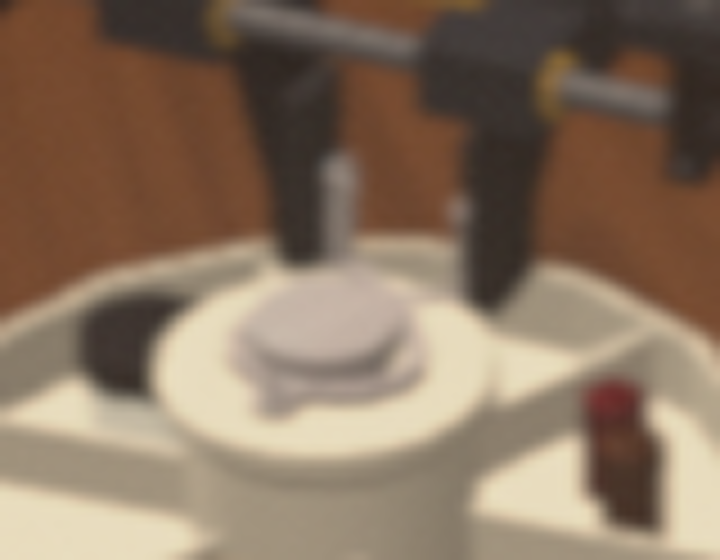

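View pics/t9.png

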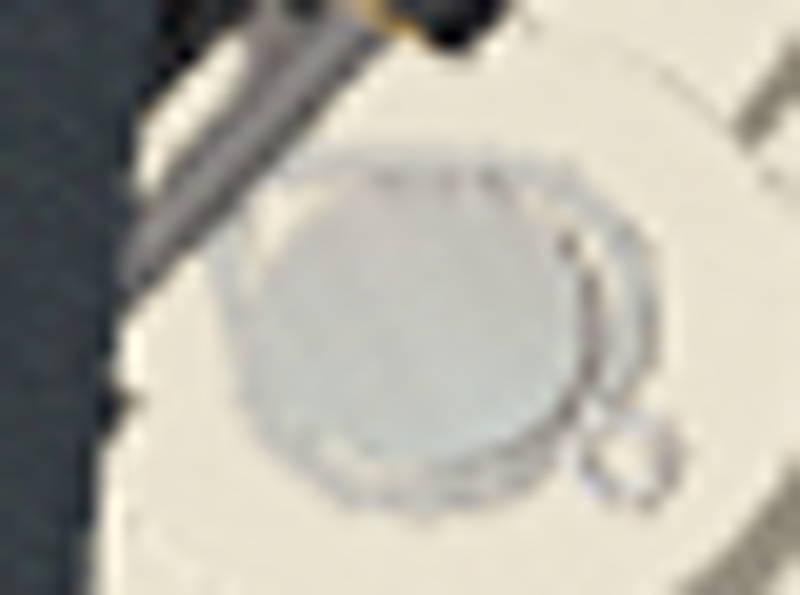

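step_arm --pt "0 0 0" --pt "0 0 0" --pt "0 0 0" --pt "0 0 0" --twist '[0, 0, 0, 0]' --jaw 46

```text
time: 12.85
position: [0.5969, 0.1647, 0.1062]
tool_rot: [0.903, 0.429, 0.001, 0.001]
ft_force: [-4.2, -3.4, 16.6]
grip_width: 0.0452
```

step_arm --pt "0 0 0" --pt "0 0 0" --pt "0 0 0" --pt "0 0 0" --twist '[0, 0, 0, 0]' --jaw 54

```text
time: 13.18
position: [0.5958, 0.1637, 0.106]
tool_rot: [0.903, 0.429, -0.0, 0.002]
ft_force: [-5.3, -5.1, 18.4]
grip_width: 0.0534
```

```bash
python3 - <<'E'
from h import *
s=cam('side'); cv2.imwrite('pics/s10.png',cv2.resize(s['color'][90:160,270:350],None,fx=9,fy=8,interpolation=cv2.INTER_CUBIC)); 
t=cam('top'); cv2.imwrite('pics/t10.png',cv2.resize(t['color'][214:249,189:229],None,fx=20,fy=17,interpolation=cv2.INTER_CUBIC));st()
E
```

```text
time 13.2833
q [ 0.0891  0.6882  1.558  -0.0046  0.8951  0.7757]
joint_velocities [ 0.0002 -0.0004 -0.0013 -0.0008  0.      0.001 ]
joint_torque [ 2.47650e+00 -3.61320e+01 -1.24388e+01  1.38000e+00 -1.65810e+00
 -2.33000e-02]
position [0.5957 0.1636 0.106 ]
tool_rot [ 9.032e-01  4.292e-01 -5.000e-04  1.700e-03]
ft_force [-5.4938 -5.374  18.4279]
moment [-1.1421  0.7661 -0.0445]
grip_width 0.0539
```

View pics/s10.png

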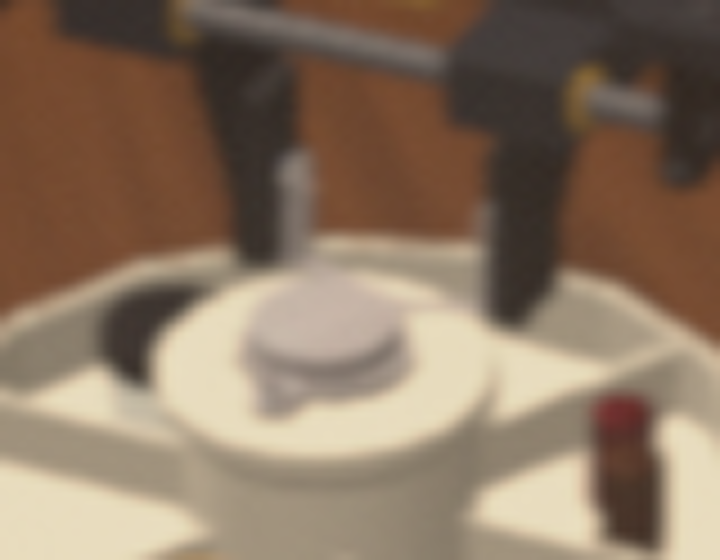

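View pics/t10.png

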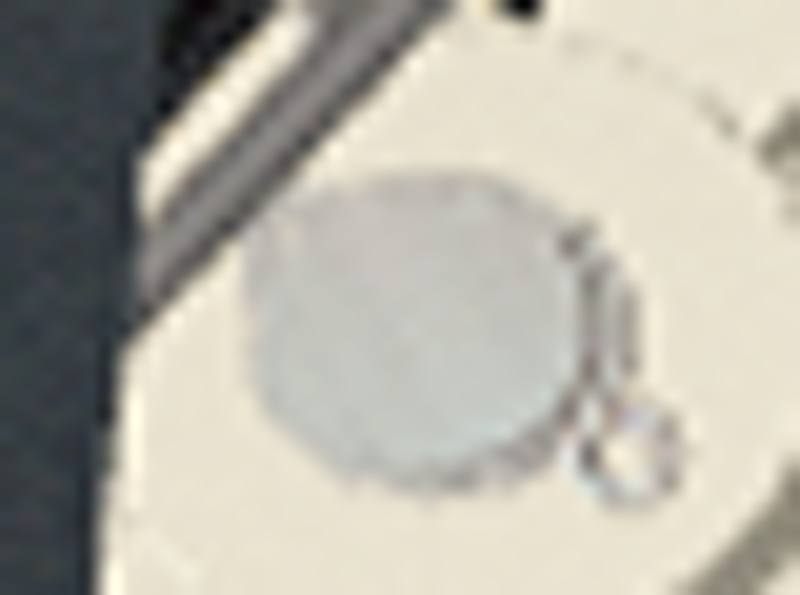

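step_arm --pt "0 0 0" --pt "0 0 0" --pt "0 0 0" --pt "0 0 0" --twist '[0, 0, 0, 0]' --jaw 60

```text
time: 13.62
position: [0.5945, 0.1648, 0.1059]
tool_rot: [0.904, 0.428, -0.001, 0.0]
ft_force: [-8.3, -1.5, 19.2]
grip_width: 0.0596
```

```bash
python3 - <<'E'
from h import *
s=cam('side'); cv2.imwrite('pics/s11.png',cv2.resize(s['color'][90:160,270:350],None,fx=9,fy=8,interpolation=cv2.INTER_CUBIC)); 
w=cam('wrist'); cv2.imwrite('pics/w11.png',w['color'])
t=cam('top'); cv2.imwrite('pics/t11.png',cv2.resize(t['color'][214:249,189:229],None,fx=20,fy=17,interpolation=cv2.INTER_CUBIC));st()
K=t['camera_matrix']
h=50.7*np.pi/180; d=np.array([np.cos(h),np.sin(h),0]); p=np.array([.5737,.1369,.089])-d*(.024)
q=rot(t).T@(p-t['origin']);print((q[0]/q[2]*K[0,0]+K[0,2]-188.5)*20,(q[1]/q[2]*K[1,1]+K[1,2]-213.5)*17)
E
```

```text
time 13.7667
q [ 9.020e-02  6.879e-01  1.559e+00 -1.400e-03  8.967e-01  7.762e-01]
joint_velocities [ 0.0001  0.0003  0.0003 -0.0003  0.002   0.0001]
joint_torque [  0.044  -35.5746 -13.2084   0.4247  -2.1332  -0.1898]
position [0.5944 0.1649 0.1059]
tool_rot [ 9.035e-01  4.285e-01 -1.200e-03  2.000e-04]
ft_force [-7.41   -1.0978 19.2163]
moment [-0.6394  1.0755 -0.1846]
grip_width 0.0595
629.2284122717308 457.1485422430844
```

View pics/s11.png

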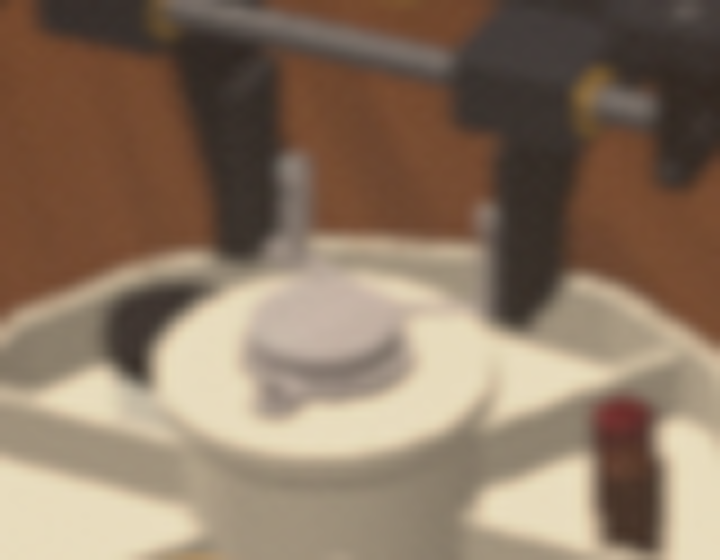

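View pics/t11.png

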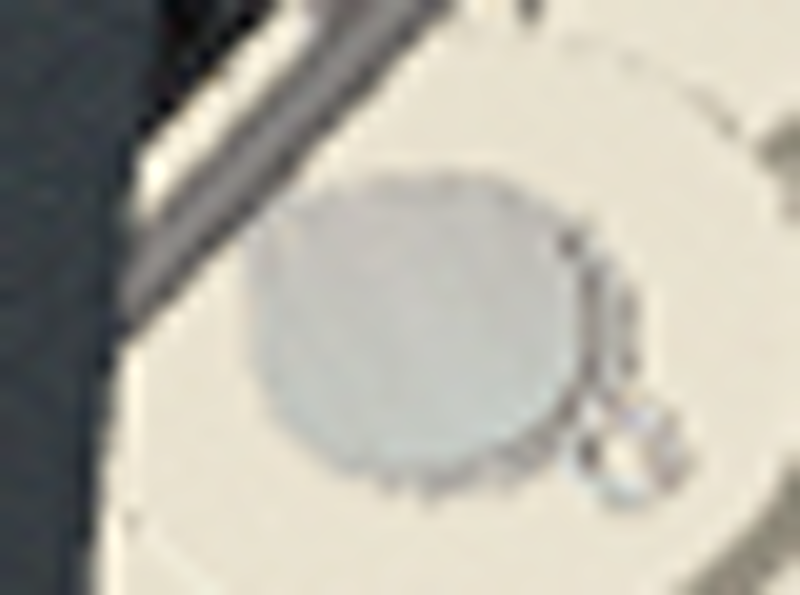

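View pics/w11.png

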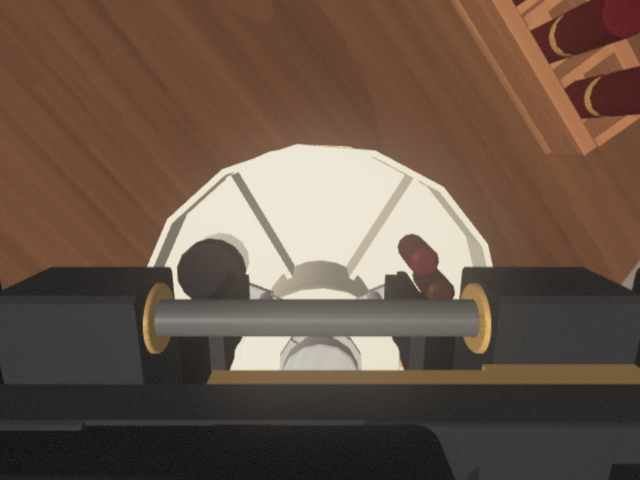

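step_arm --pt "0 0 -1" --pt "0 0 -1" --pt "0 0 -1" --pt "0 0 -1" --pt "0 0 -1" --pt "0 0 -1" --pt "0 0 0" --pt "0 0 0" --twist '[0, 0, 0, 0, 0, 0, 0, 0]'

```text
time: 14.43
position: [0.5959, 0.1654, 0.1087]
tool_rot: [0.904, 0.428, 0.0, 0.0]
ft_force: [-1.2, -0.1, 2.5]
grip_width: 0.0601
```

```bash
python3 - <<'E'
from h import *
s=cam('side'); cv2.imwrite('pics/s12.png',cv2.resize(s['color'][90:160,270:350],None,fx=9,fy=8,interpolation=cv2.INTER_CUBIC));st()
E
```

```text
time 14.4833
q [0.0904 0.6848 1.5552 0.     0.9015 0.7756]
joint_velocities [ 0.0004  0.0002 -0.0007  0.0009  0.0033 -0.0011]
joint_torque [ 1.56900e-01 -4.47709e+01 -1.30398e+01  1.64300e-01 -3.00000e-01
  2.13000e-02]
position [0.5959 0.1654 0.1087]
tool_rot [9.036e-01 4.285e-01 1.000e-04 0.000e+00]
ft_force [-0.5679 -0.4088  2.6097]
moment [-0.0719  0.1408 -0.0264]
grip_width 0.0599
```

View pics/s12.png

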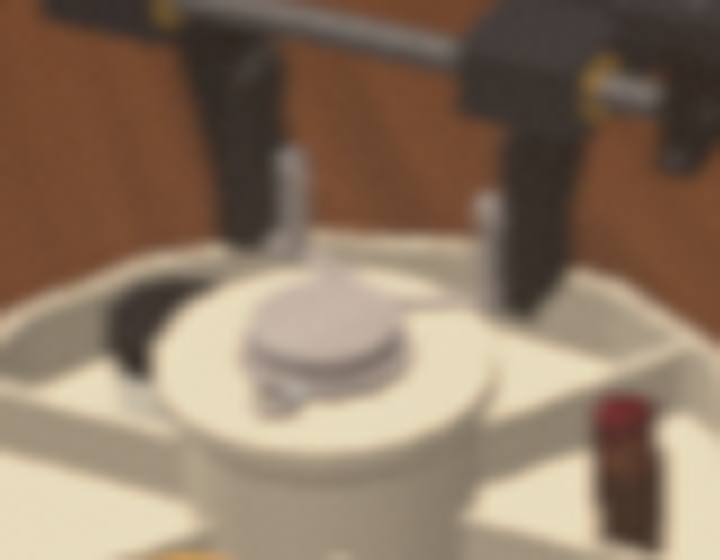

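step_arm --pt "0 0 -2" --pt "0 0 -2" --pt "0 0 -3" --pt "0 0 -8" --pt "0 0 -15" --pt "0 0 -25" --pt "0 0 -25" --pt "-20 0 -20" --pt "-30 0 0" --pt "-30 0 0" --pt "-30 0 0" --pt "-20 0 0" --pt "0 0 0" --pt "0 0 0" --twist '[0, 0, 0, 0, 0, 0, 0, 0, 0, 0, 0, 0, 0, 0]' --jaw 72

```text
time: 15.65
position: [0.5135, 0.0643, 0.2095]
tool_rot: [0.904, 0.428, 0.001, 0.0]
ft_force: [0.6, 0.9, -0.0]
grip_width: 0.0719
```

```bash
python3 - <<'E'
from h import *
w=cam('wrist'); cv2.imwrite('pics/w13.png',w['color'])
s=cam('side'); cv2.imwrite('pics/s13.png',cv2.resize(s['color'][90:160,270:350],None,fx=9,fy=8,interpolation=cv2.INTER_CUBIC));
t=cam('top'); cv2.imwrite('pics/t13.png',t['color']);st()
E
```

```text
time 15.8
q [-8.9600e-02  4.2640e-01  1.7311e+00  4.0000e-04  9.8210e-01  5.9490e-01]
joint_velocities [ 0.0066  0.0071  0.0004 -0.0023  0.0027 -0.0021]
joint_torque [-2.59400e-01 -3.64717e+01 -1.44920e+01  5.86000e-02 -1.10000e-03
  2.10000e-03]
position [0.5147 0.0653 0.2092]
tool_rot [9.034e-01 4.287e-01 9.000e-04 3.000e-04]
ft_force [ 0.419   1.2535 -0.2694]
moment [-0.0038 -0.0343  0.0482]
grip_width 0.0722
```

View pics/w13.png

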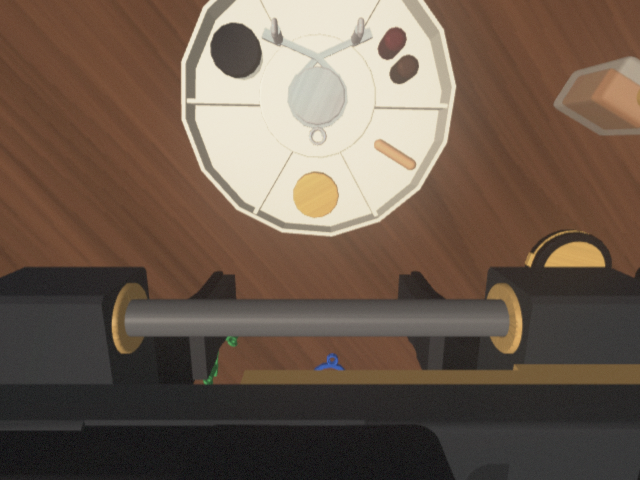

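View pics/s13.png

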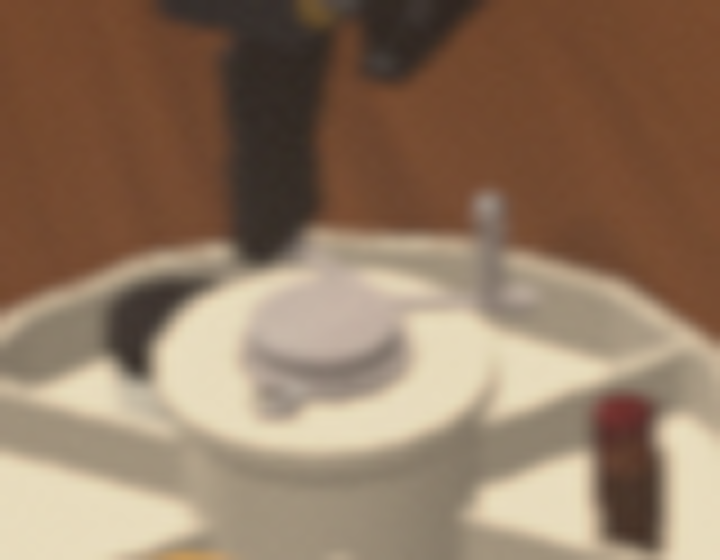

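View pics/t13.png

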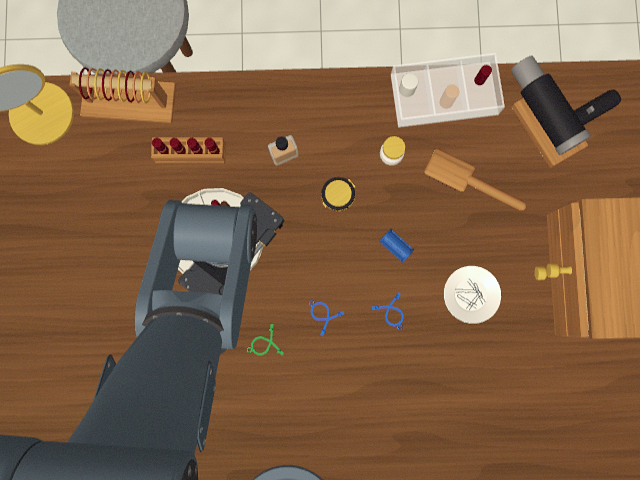

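```bash
python3 - <<'E'
from h import *
c=load('wrist'); cv2.imwrite('pics/w13c.png',cv2.resize(c['color'][5:155,240:390],None,fx=4,fy=4,interpolation=cv2.INTER_CUBIC))
P=pts(c)
print('hub',[np.median(P[v-2:v+3,u-2:u+3,2]).round(4) for u,v in [(270,97),(365,97),(290,135)]],'head',np.median(P[88:105,308:326,2]))
E
```

```text
hub [np.float64(0.087), np.float64(0.0872), np.float64(0.0871)] head 0.09918236284982898
```

View pics/w13c.png

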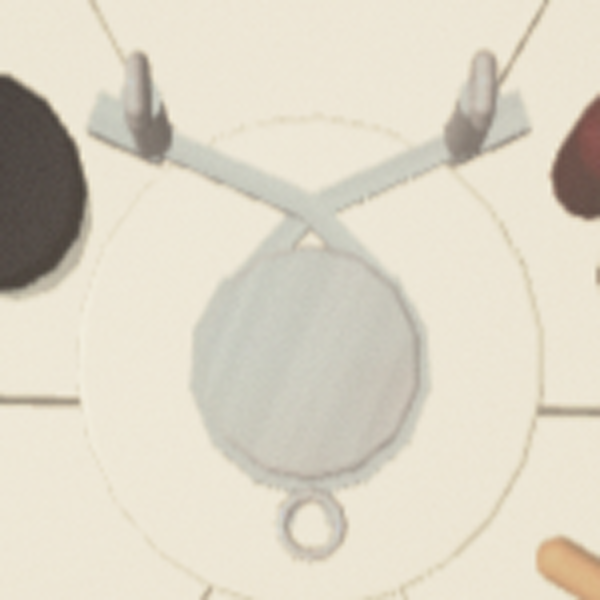

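```bash
python3 - <<'E'
from h import *
c=load('wrist'); f=lambda x,y:((x+.5)/4-.5+240,(y+.5)/4-.5+5)
l=ray(c,*f(95,113),.091);r=ray(c,*f(525,111),.091);a=ray(c,*f(138,60),.119);b=ray(c,*f(484,60),.119)
coil=ray(c,*f(312,525),.091); d=(l+r)/2-coil; d/=np.linalg.norm(d)
print(np.linalg.norm(l-r),np.linalg.norm(a-b),coil+d*.024, ray(c,*f(306,361),.099))
print(robot.hand_in())
E
```

```text
0.06590922855082863 0.047037149253682325 [0.57371563 0.13677688 0.091     ] [0.57328691 0.1375623  0.099     ]
the job is handed in; nothing more can be done
None
```

The snap ring is closed in the groove under the post's head and holds the tray down. I handed the job in at about 16 s; no verdict is reported.

I gripped the steel ring's ears and squeezed the jaws to 14.5 mm to open it. The opened ring passed over the head without touching it. I then pushed the tray down on the lugs until it met its hard stop. The wrist sensor read about 14.5 N at first contact with the stop and at most about 19 N while the ring was closing, below the 25 N limit. I opened the jaws in small steps, then lifted clear.

**Ring closed:** the lugs measure 65.9 mm across (66.1 mm at rest before the pick-up) and the ears 47.0 mm apart, so the spread is close to zero.

**Ring centred:** its centre, measured from the coil, is within about 1 mm of the post axis.

**Tray held:** the hub sits 12.1 mm below the post's top. That matches the 8 mm head plus the 4 mm ring, so the spring is pressing the tray up against the ring. This force was worked out from the heights, not measured directly.

**Surroundings:** the last top picture shows the other objects where they were, and the gripper is about 0.1 m clear of everything.

**Readings that disagreed:** the first side-camera fit of the head was thrown off by its shaded edge, so I used the wrist and top views with the depth readings instead.

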